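# Tip the power modules on to their backs

## Task

Two white power modules stand on edge on the repair mat. Gently push each one over, where it stands, so that it comes to lie flat on its back with its circuit board facing up. Do not pick them up, push only on the white plastic and never touch the boards or components, and leave everything else on the bench where it is.

Things in the scene. Friction and masses are not known exactly. Their poses are not given: they have to be found in the camera images.
- large_module: large power module: off-white plastic tray, 160 wide (y) x 125 tall (z) x 42 mm thick (x), stood on its long edge on the mat; about 0.6 kg, loose. Origin: centre of that bottom edge face. x points out of its open face (plane at +21 mm, board visible); plain slotted back at -21 mm. Pushed near the top towards -x it pivots on its back bottom edge, balances at about 19 deg, then falls. On its back, x points up.
- small_module: small power module: off-white plastic tray, 120 wide (y) x 105 tall (z) x 38 mm thick (x), stood on its long edge on the mat; about 0.6 kg, loose. Origin: centre of that bottom edge face. x points out of its open face (plane at +19 mm, board visible); plain slotted back at -19 mm. Pushed near the top towards -x it pivots on its back bottom edge, balances at about 19 deg, then falls. On its back, x points up.
- large_band (a point): centre of the large module's flat closed plastic band, on the open face: 160 mm wide, 30 mm tall, the top z 95 to 125 mm of that face; this point is at x +21, z 110 mm in the module. Axes as the module's
- small_band (a point): centre of the small module's flat closed plastic band, on the open face: 120 mm wide, 30 mm tall, the top z 75 to 105 mm of that face; this point is at x +19, z 90 mm in the module. Axes as the module's
- large_board: green circuit board and components deep in the large module's open pocket below the band (origin and axes as the module's): z 10 to 95 mm, y +-73 mm, all at least 8 mm behind the open face's plane. Not to be touched
- small_board: green circuit board and components deep in the small module's open pocket below the band (origin and axes as the module's): z 10 to 75 mm, y +-53 mm, all at least 8 mm behind the open face's plane. Not to be touched
- mat: dark grey flat work mat, fixed, 500 (x) x 770 (y) x 3 mm; origin: centre of its underside on the bench; its top is at z = 0.003
- solder_reel: bystander on the mat: red reel standing on end, 54 mm diameter, 34 mm tall; origin: centre of its underside
- flux_jar: bystander on the mat: small amber jar, 48 mm diameter, 50 mm tall; origin: centre of its underside
- multimeter: bystander on the bench to the robot's right: flat teal multimeter, 180 x 85 x 36 mm, long side along its x; origin: centre of its underside
- remote: bystander on the bench to the robot's left: black remote control, 170 x 45 x 18 mm, long side along its x; origin: centre of its underside
Mind the look-alikes: they are no part of the job. What is shaped like the small_module but blue or yellow is not meant.

How it is judged:
By the outcome, as a careful person would: the job done as asked, in the order asked, and still so for the second after the job is handed in, with the robot touching nothing.
It also fails if it takes over 48 s, if anything falls off the work surface, if the arm or the gripper's body presses on something with over 40 N, if the wrist force passes 120 N, or if a joint passes its speed limit or range.

## Robot

A 7-joint arm with a two-finger parallel gripper is mounted at the origin on the work surface. World frame = base frame: x ahead of the robot, y to its left, z up, the work surface at z = 0. Lengths are in m, angles in degrees, forces in N, time in s.
With the tool pointing down it reaches from about 0.4 to 0.85 m from the base axis. Payload 4.4 kg.
Tool frame: the origin (TCP) lies between the finger pads; the fingertips stand tip_extent ahead of it and the grasp point (between the pads) is the TCP (tip_extent is the distance from the TCP to the fingertips, in m); x points along the fingers, y is the direction in which the jaws open and shut, and the axes are right-handed (so a half turn about x gives the same grasp; the last joint's range is limited). The gripper opens to 94 mm and grips with 3 to 60 N. Pads are 16 mm wide; open, the fingers measure 119 mm over their backs; the gripper's body (75 mm by 177 mm) begins 78 mm behind the grasp point.
Start: joints at [63.839, 36.005, 2.206, 86.941, -1.547, 57.084, -1.146], TCP at [0.248, -0.601, 0.224] pointing down, gripper open.
Joint ranges: [-175.42, 175.42], [-21.48, 121.26], [-71.46, 75.88], [10.55, 141.38], [-63.04, 243.04], [13.31, 113.54], [-168.57, 168.57]. Speed limits (degrees/s): [147.25, 147.25, 180, 180, 180, 180, 180].

## Interface

Orientations are given as [roll, pitch, yaw] about the fixed x, y, z axes, in that order (R = Rz(yaw) Ry(pitch) Rx(roll)).
In Python, from bench import * gives the robot as it stands. The module is installed in compiled form; this text tells all that it offers.
- The arm moves only by the shell command python3 -m inch 'ROWS' [FORCE]. ROWS is a JSON object of lists of equal length, an entry for each row: "offset": the shift along the tool's x, y, z in cm, a list of three; "twist": the turn, a rotation vector about the tool's x, y, z in rad, a list of three; "gripper": the finger opening in cm, from 0 to 9.4. In form: {"offset": [[x, y, z], ...], "twist": [[rx, ry, rz], ...], "gripper": [gripper, ...]}. A call has 1 to 12 rows; each row shifts and turns the commanded pose from where the row before left it, along the tool's axes as they then stand; what a row does not reach is not made up. A row lasts 1/12 s, in which the tool goes at most 41.7 mm and 7.16 degrees, less where a joint would pass 70% of its speed; a pose out of reach is approached as far as the arm can. A call with a gripper value outside its range is refused whole. The fingers move at their own pace and stop on an object; FORCE is the grip in N (left out, the last holds). Time passes only in rows, so rows that do not move let the fingers close. It gives the time, the measured TCP pose, the force and the opening at its end, in the units of the state.
- state(): the state, without advancing time (a new reading comes with each control period).
- read_camera(name): name is "scene" or "side" or "wrist"; returns the picture (420x560x3 uint8, red, green, blue); there is no depth.
- calibration(name): a dict with "mtx" (3x3 intrinsics, pixels), "pose" (4x4, takes a point from camera to world coordinates); the wrist camera has in their place "tool_from_camera" (4x4, takes a point from camera to tool coordinates, whose origin is the TCP and whose axes are the tool frame's). Camera axes: x right, y down, z forward; pixel columns grow to the right and rows downward; lengths in m; the calibration is good to about 2 mm. A picture is of the moment at which its call begins: read the wrist's pose just before it. calibration takes no time and is no camera call.
- finish_job(): hands the job in, once; it reports no verdict.
The state is a dict: "time": time; "joints": joint angles; "qd": joint speeds; "joint_torque": joint torques, N m; "ee_pos": TCP position; "orientation": TCP orientation; "contact_force": force on the tool from outside, world axes, zero at the start; "moment": the same for the moment, N m; "gripper_width": opening from 0.0 (shut) to 1.0 (fully open).
Only numpy, scipy, OpenCV 4.12 (cv2) and the standard library are available. Lean on these libraries where they do the work, as an engineer would, in place of code of your own. Each camera call takes 0.05 s, during which the arm holds its last target.

## Working session

There is one attempt and no reset: what is moved stays moved. The work goes in short steps, Python scripts to look and compute and a shell command to move; the robot and the scene stay as the last step left them, time stands still between calls to the robot, and variables do not carry over. Pictures are saved under pics/ and viewed, and the job is handed in when it is done.

```bash
mkdir -p pics; python3 - <<'E'
from bench import *
import cv2
print(state())
for n in ["scene","side","wrist"]:
    im=read_camera(n); cv2.imwrite(f"pics/{n}0.png",im[:,:,::-1])
    print(n,calibration(n))
E
```

```text
{'time': 0.0, 'joints': array([63.83807131, 36.05776805,  2.20289302, 86.99387398, -1.54578929,
       57.081217  , -1.14608215]), 'qd': array([-0.11766643, -0.05039959, -0.05584596, -0.04606655,  0.00155404,
        0.0561191 ,  0.01927629]), 'joint_torque': array([ 1.98631378e-04, -5.49728072e+01,  1.14354372e+00, -1.86631179e+01,
       -5.21113607e-02,  2.36003101e-02,  1.86364509e-04]), 'ee_pos': array([ 0.2474013 , -0.60042851,  0.22357902]), 'orientation': array([-88.64462566,  89.89682911, 113.74750735]), 'contact_force': array([0.19146986, 0.15433748, 0.20245456]), 'moment': array([ 0.05643097,  0.0009041 , -0.04037148]), 'gripper_width': 1.0013991941088956}
scene {'mtx': array([[387.64407115,   0.        , 271.75195189],
       [  0.        , 387.64407115, 210.72801784],
       [  0.        ,   0.        ,   1.        ]]), 'pose': array([[-0.65488277,  0.58753265, -0.47532509,  1.0633373 ],
       [ 0.75569121,  0.50269171, -0.41979976,  0.43155885],
       [-0.00770408, -0.63411862, -0.7731974 ,  0.9225096 ],
       [ 0.        ,  0.        ,  0.        ,  1.        ]])}
s
[... 251 characters left out ...]
713 ,  0.51482073, -0.84841798,  1.28288368],
       [-0.01622357, -0.85584669, -0.51697508,  0.8585114 ],
       [ 0.        ,  0.        ,  0.        ,  1.        ]])}
wrist {'mtx': array([[293.53353522,   0.        , 276.76248407],
       [  0.        , 293.53353522, 211.01868882],
       [  0.        ,   0.        ,   1.        ]]), 'tool_from_camera': array([[ 1.12965085e-03, -2.47048874e-01,  9.69002362e-01,
        -1.60186900e-01],
       [ 9.99999071e-01, -4.60379887e-04, -1.28316110e-03,
        -1.12543640e-03],
       [ 7.63112703e-04,  9.69002911e-01,  2.47048125e-01,
        -7.14868860e-02],
       [ 0.00000000e+00,  0.00000000e+00,  0.00000000e+00,
         1.00000000e+00]])}
```

View pics/scene0.png

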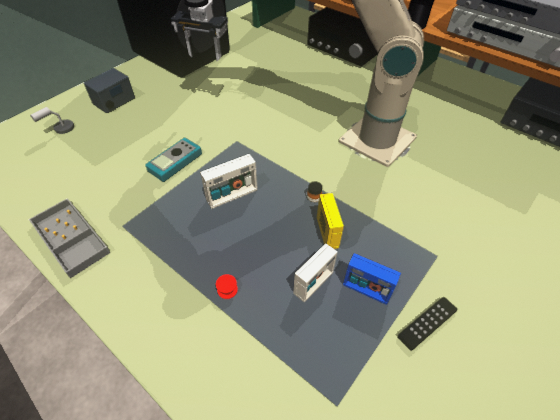

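View pics/side0.png

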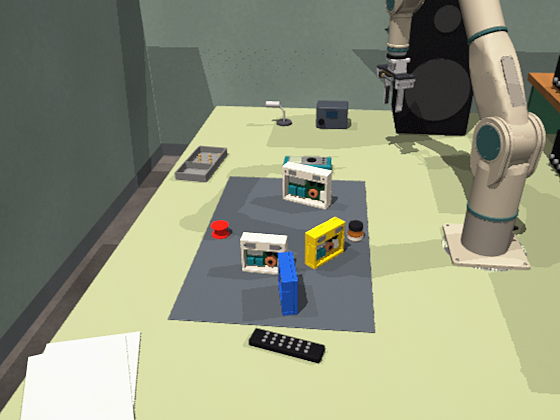

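View pics/wrist0.png

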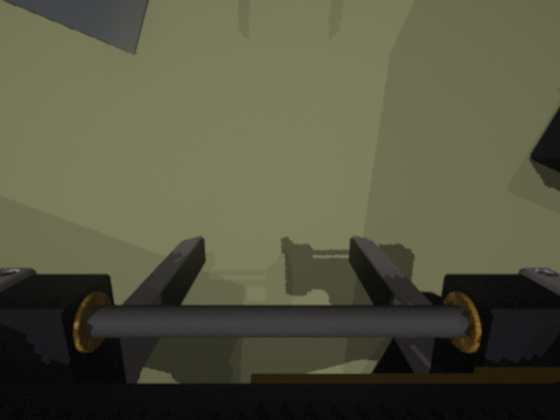

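```bash
python3 - <<'E'
import cv2,numpy as np
s=cv2.imread("pics/scene0.png");d=cv2.imread("pics/side0.png")
def c(im,x0,y0,w,h,f): return cv2.resize(im[y0:y0+h,x0:x0+w],None,fx=f,fy=f,interpolation=cv2.INTER_CUBIC)
a=np.hstack([c(s,195,150,66,60,6),c(s,285,235,66,60,6)])
b=np.hstack([c(d,275,155,66,60,6),c(d,232,222,66,60,6)])
cv2.imwrite("pics/crop.png",cv2.resize(np.vstack([a,b]),(660,600)))
E
```

```text
(no output)
```

View pics/crop.png

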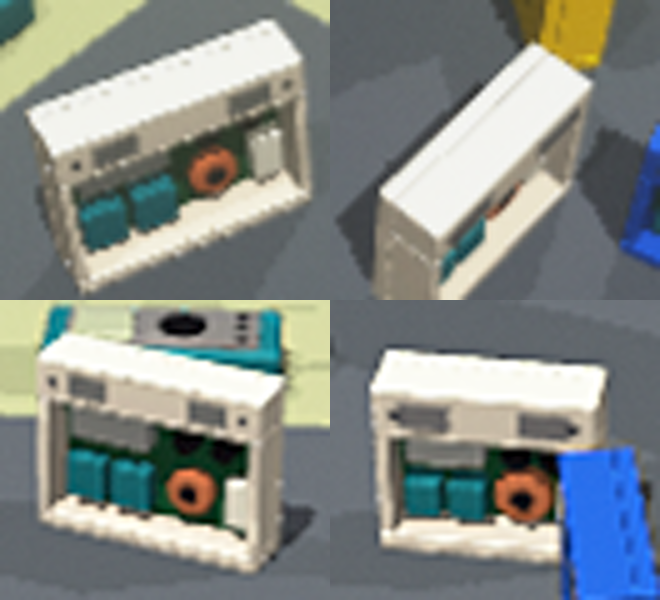

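```bash
cat > h.py <<'E'
from bench import *
import numpy as np
def cast(n,pts,z):
    c=calibration(n);P=c["pose"];r=np.c_[np.array(pts,float),np.ones(len(pts))]@np.linalg.inv(c["mtx"]).T@P[:3,:3].T
    return P[:3,3]+r*((z-P[2,3])/r[:,2])[:,None]
E
python3 - <<'E'
from h import *
np.set_printoptions(precision=4,suppress=True)
# order: back-left.. as back1,back2,front2,front1
D={'L':(.128,[(200.6,172),(250,154.4),(255.6,163.6),(207.4,181)],[(331.6,170),(287.4,162),(283,168),(328.6,177.4)]),
'S':(.108,[(326,243.4),(295,273),(306,283),(337.4,252)],[(243,232),(287.4,235.6),(285.4,244),(240.4,239.6)])}
for k,(z,a,b) in D.items():
  for n,p in(('scene',a),('side',b)):
    q=cast(n,p,z)[:,:2]
    print(k,n,q.tolist(),'c',q.mean(0))
    print(' edges',[round(float(np.linalg.norm(q[i]-q[(i+1)%4])),4) for i in range(4)], 'yaw x:',np.degrees(np.arctan2(*((q[2]+q[3]-q[0]-q[1])[::-1]))), 'long perp', np.degrees(np.arctan2(*((q[1]-q[0]+q[2]-q[3])[::-1]))))
for n,p,z in (('scene',[(315,188)],.053),('scene',[(227,283)],.037),('scene',[(330,195)],.05),('scene',[(321,200)],.1),('scene',[(333,247)],.1),('scene',[(349,260),(397,275),(325,196),(342,240)],.1)):
  print(cast(n,p,z)[:,:2].tolist())
E
```

```text
L scene [[0.5992360494376519, -0.25113397643292557], [0.4517143571679977, -0.1932530099066535], [0.47016097798261924, -0.1535493438300416], [0.6111344680751225, -0.20972842983501716]] c [ 0.5331 -0.2019]
 edges [0.1585, 0.0438, 0.1518, 0.0431] yaw x: 69.487886103164 long perp 158.42803710641573
L side [[0.4495726277799872, -0.20334002549994024], [0.5987849123802952, -0.2503884924582851], [0.6079152840158049, -0.20378111753186512], [0.45684060779020846, -0.14998405132099113]] c [ 0.5283 -0.2019]
 edges [0.1565, 0.0475, 0.1604, 0.0538] yaw x: 80.68396621340953 long perp -18.563623835062423
S scene [[0.5541445613378919, 0.164217695765551], [0.6724049302513051, 0.1583033281283286], [0.6765404062171496, 0.19479963441324202], [0.5567678454597125, 0.2010420233651658]] c [0.615  0.1796]
 edges [0.1184, 0.0367, 0.1199, 0.0369] yaw x: 84.7333089105107 long perp -2.9236551414023757
S side [[0.6732400967753258, 0.15568781451165292], [0.5517774971346937, 0.16128382573359024], [0.5524588740573925, 0.2009873749250739], [0.6731816691060468, 0.19251227360162493]] c [0.6127 0.1776]
 edges [0.1216, 0.0397, 0.121, 0.0368] yaw x: 89.53361422104732 long perp 176.6748200422747
[[0.3755960722438072, 0.0009050947310316748]]
[[0.7747915153597116, 0.020570159395788323]]
[[0.36688474633712964, 0.0508614830417638]]
[[0.4385042008930027, 0.06444816018402083]]
[[0.54657747910093, 0.18161145509996665]]
[[0.5525718981595135, 0.23412417164578753], [0.5128610117299272, 0.3453803977633293], [0.4190637453479128, 0.06414734549810586], [0.5136802819606391, 0.18665380458544698]]
```

```bash
cat >> h.py <<'E'
from scipy.spatial.transform import Rotation as Ro
np.set_printoptions(precision=4,suppress=True)
def cur():
    s=state(); return np.array(s["ee_pos"]),Ro.from_euler('xyz',s["orientation"],degrees=True)
def plan(target,R=None):
    "offset cm in present tool axes, twist (rotvec in present tool axes)"
    p,Q=cur(); print('pos',p,'R\n',Q.as_matrix()); o=Q.inv().apply(np.array(target)-p)*100
    print('offset cm',o,'norm',np.linalg.norm(o))
    if R is not None:
        w=(Q.inv()*R).as_rotvec(); print('twist',w,'deg',np.degrees(np.linalg.norm(w)))
def down(yawz):
    "tool x down, tool z pointing at horizontal heading yawz deg"
    a=np.radians(yawz); z=np.array([np.cos(a),np.sin(a),0]);x=np.array([0,0,-1.]);y=np.cross(z,x)
    return Ro.from_matrix(np.c_[x,y,z])
E
python3 - <<'E'
from h import *
import bench
print([n for n in dir(bench) if not n.startswith('__')])
try: print(tip_extent)
except Exception as e: print(e)
for h in (250,70): plan([.552,-.145,.224],down(h))
E
```

```text
['MotionError', 'calibration', 'finish_job', 'read_camera', 'state', 'tip_extent']
0.019
pos [ 0.2475 -0.6006  0.2238] R
 [[-0.0005  0.3809 -0.9246]
 [ 0.0013 -0.9246 -0.3809]
 [-1.     -0.0014  0.    ]]
offset cm [  0.02   -30.5231 -45.5109] norm 54.79872739410543
twist [-0.831  -0.0006  0.0013] deg 47.61040819538332
pos [ 0.2475 -0.6006  0.2238] R
 [[-0.0005  0.3809 -0.9246]
 [ 0.0013 -0.9246 -0.3809]
 [-1.     -0.0014  0.    ]]
offset cm [  0.02   -30.5231 -45.5109] norm 54.79872739410543
twist [2.3106 0.0016 0.0007] deg 132.38966324617138
```

```bash
python3 -m inch '{"offset":[[0,-2,-3],[0,-2,-3],[0,-2,-3],[0,-2,-3],[0,-2,-3],[0,-2,-3],[0,-2,-3],[0,-2,-3],[0,-2,-3],[0,-2,-3],[0,-2,-3],[0,-2,-3]],"twist":[[0,0,0],[0,0,0],[0,0,0],[0,0,0],[0,0,0],[0,0,0],[0,0,0],[0,0,0],[0,0,0],[0,0,0],[0,0,0],[0,0,0]],"gripper":[6,6,6,6,6,6,6,6,6,6,6,6]}'
python3 - <<'E'
from h import *
plan([.554,-.140,.224],down(250))
E
```

```text
time: 1.15
ee_pos: [0.4897, -0.2403, 0.2244]
orientation: [-39.8, 90.0, 162.6]
contact_force: [0.8, -0.3, 0.7]
gripper_width: 0.636
pos [ 0.4897 -0.2403  0.2244] R
 [[-0.0003  0.3809 -0.9246]
 [ 0.0001 -0.9246 -0.3809]
 [-1.     -0.0002  0.0002]]
offset cm [ 0.0388 -6.8242 -9.7693] norm 11.916808579940733
twist [-0.831   0.0001  0.0003] deg 47.61077409627164
```

```bash
python3 -m inch '{"offset":[[0,-1.7,-2.44],[0,-1.7,-2.44],[0,-1.7,-2.44],[0,-1.7,-2.44],[0,0,0],[0,0,0],[0,0,0],[0,0,0],[0,0,0],[0,0,0],[0,0,0],[0,0,0]],"twist":[[0,0,0],[0,0,0],[0,0,0],[0,0,0],[-0.104,0,0],[-0.104,0,0],[-0.104,0,0],[-0.104,0,0],[-0.104,0,0],[-0.104,0,0],[-0.104,0,0],[-0.104,0,0]],"gripper":[6,6,6,6,6,6,6,6,6,6,6,6]}'
python3 - <<'E'
from h import *
import cv2
plan([.554,-.140,.135],down(250))
im=read_camera("wrist"); cv2.imwrite("pics/w1.png",im[:,:,::-1])
E
```

```text
time: 2.15
ee_pos: [0.5532, -0.1419, 0.2242]
orientation: [-76.3, 90.0, 174.0]
contact_force: [-0.4, -0.7, 0.4]
gripper_width: 0.64
pos [ 0.5532 -0.1419  0.2242] R
 [[-0.0006  0.9418 -0.3363]
 [ 0.0001 -0.3363 -0.9418]
 [-1.     -0.0006  0.0001]]
offset cm [ 8.9229  0.0204 -0.2111] norm 8.92541531244886
twist [0.0061 0.0001 0.0006] deg 0.35199396712864534
```

View pics/w1.png

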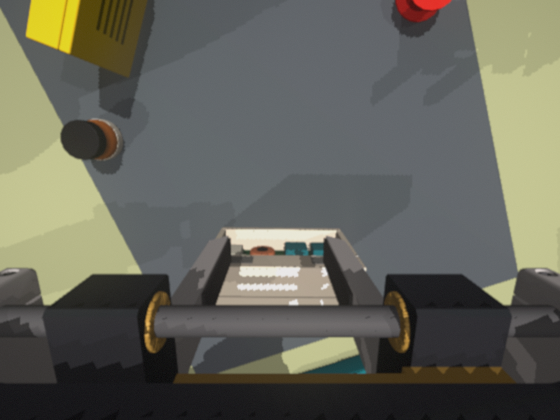

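```bash
python3 -m inch '{"offset":[[2.5,0,0],[2.5,0,0],[2.5,0,0],[1.4,0,0.5],[0,0,0.5],[0,0,0.5],[0,0,0]],"twist":[[0,0,0],[0,0,0],[0,0,0],[0,0,0],[0,0,0],[0,0,0],[0,0,0]],"gripper":[6,6,6,6,6,6,6]}'
python3 - <<'E'
from h import *
import cv2
plan([.538,-.182,.135],down(250))
a=read_camera("scene")[130:250,150:310]; b=read_camera("side")[130:250,230:390]
cv2.imwrite("pics/p2.png",cv2.resize(np.hstack([a,b]),None,fx=2.5,fy=2.5,interpolation=2)[:,:,::-1])
E
```

```text
time: 2.78
ee_pos: [0.5484, -0.1578, 0.1363]
orientation: [55.9, 89.9, -54.2]
contact_force: [0.6, -0.3, -0.3]
gripper_width: 0.639
pos [ 0.5484 -0.1578  0.1363] R
 [[ 0.0009  0.9391 -0.3437]
 [-0.0013 -0.3437 -0.9391]
 [-1.      0.0013  0.0009]]
offset cm [ 0.1317 -0.1462  2.6334] norm 2.640727885970878
twist [-0.0018  0.0009 -0.0013] deg 0.1348486223471181
```

View pics/p2.png

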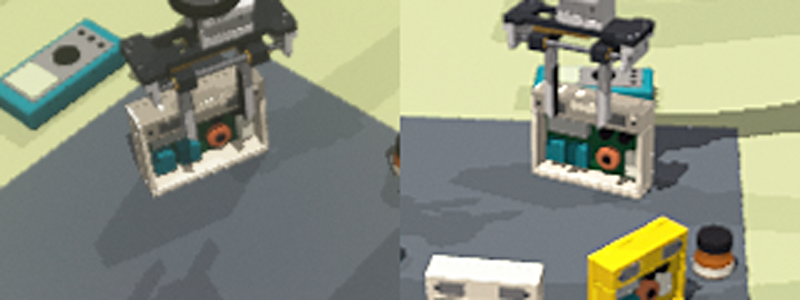

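```bash
python3 -m inch '{"offset":[[0,0,0.25],[0,0,0.25],[0,0,0.25],[0,0,0.25],[0,0,0.25],[0,0,0.25],[0,0,0.25],[0,0,0.25],[0,0,0.25],[0,0,0.25],[0,0,0.25],[0,0,0.25]],"twist":[[0,0,0],[0,0,0],[0,0,0],[0,0,0],[0,0,0],[0,0,0],[0,0,0],[0,0,0],[0,0,0],[0,0,0],[0,0,0],[0,0,0]],"gripper":[6,6,6,6,6,6,6,6,6,6,6,6]}'
python3 - <<'E'
from h import *
import cv2
plan([.538,-.182,.135],down(250))
a=read_camera("scene")[130:250,150:310]; b=read_camera("side")[130:250,230:390]
cv2.imwrite("pics/p3.png",cv2.resize(np.hstack([a,b]),None,fx=2.5,fy=2.5,interpolation=2)[:,:,::-1])
E
```

```text
time: 3.88
ee_pos: [0.5382, -0.1841, 0.1356]
orientation: [149.2, 90.0, 39.3]
contact_force: [0.4, 0.7, 0.7]
gripper_width: 0.636
pos [ 0.5382 -0.1841  0.1356] R
 [[ 0.0004  0.9401 -0.3409]
 [ 0.0003 -0.3409 -0.9401]
 [-1.      0.0003 -0.0005]]
offset cm [ 0.0586 -0.0927 -0.193 ] norm 0.22193466479401117
twist [ 0.0012 -0.0005 -0.0003] deg 0.07666893205046263
```

View pics/p3.png

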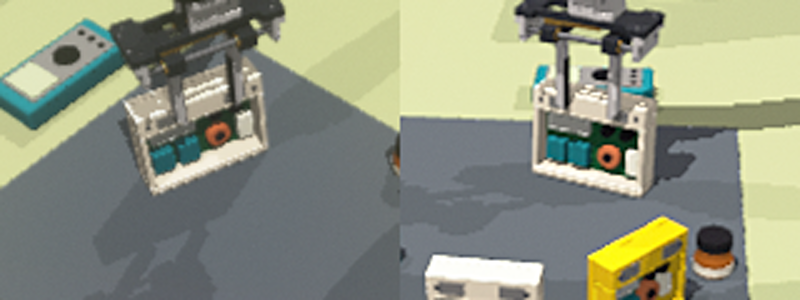

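```bash
python3 -m inch '{"offset":[[0,0,0.25],[0,0,0.25],[0,0,0.25],[0,0,0.25],[0,0,0.25],[0,0,0.25],[0,0,0.25],[0,0,0.2],[0,0,0.2],[0,0,0.2],[0,0,0.2],[0,0,0.2]],"twist":[[0,0,0],[0,0,0],[0,0,0],[0,0,0],[0,0,0],[0,0,0],[0,0,0],[0,0,0],[0,0,0],[0,0,0],[0,0,0],[0,0,0]],"gripper":[6,6,6,6,6,6,6,6,6,6,6,6]}'
python3 - <<'E'
from h import *
import cv2
plan([.538,-.182,.135],down(250))
a=read_camera("scene")[130:250,150:310]; b=read_camera("side")[130:250,230:390]
cv2.imwrite("pics/p4.png",cv2.resize(np.hstack([a,b]),None,fx=2.5,fy=2.5,interpolation=2)[:,:,::-1])
E
```

```text
time: 4.98
ee_pos: [0.5286, -0.2103, 0.1355]
orientation: [-18.8, 90.0, -128.8]
contact_force: [-0.3, -0.0, -1.3]
gripper_width: 0.639
pos [ 0.5286 -0.2103  0.1355] R
 [[-0.      0.9401 -0.341 ]
 [-0.     -0.341  -0.9401]
 [-1.     -0.      0.    ]]
offset cm [ 0.0471 -0.0798 -2.9779] norm 2.979341659460004
twist [0.0011 0.     0.    ] deg 0.06233630621238433
```

View pics/p4.png

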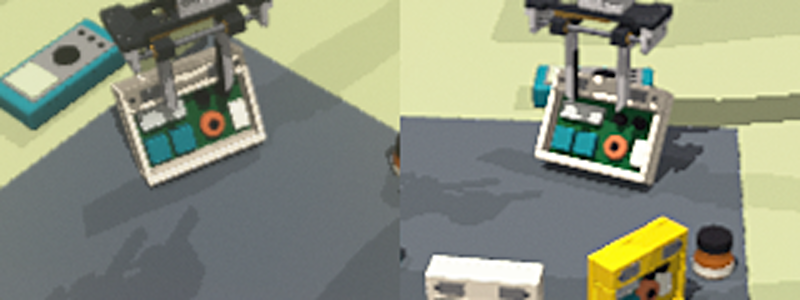

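```bash
python3 -m inch '{"offset":[[-0.2,0,0.15],[-0.2,0,0.15],[-0.2,0,0.15],[-0.1,0,0.2],[0,0,0.2],[0,0,0.2],[0,0,0.2],[0,0,0.2]],"twist":[[0,0,0],[0,0,0],[0,0,0],[0,0,0],[0,0,0],[0,0,0],[0,0,0],[0,0,0]],"gripper":[6,6,6,6,6,6,6,6]}'
python3 - <<'E'
from h import *
import cv2
print(cur()[0])
a=read_camera("scene")[130:250,150:310]; b=read_camera("side")[130:250,230:390]
cv2.imwrite("pics/p5.png",cv2.resize(np.hstack([a,b]),None,fx=2.5,fy=2.5,interpolation=2)[:,:,::-1])
E
```

```text
time: 5.75
ee_pos: [0.5236, -0.2239, 0.1424]
orientation: [-87.3, 90.0, 162.8]
contact_force: [0.2, -0.3, 0.3]
gripper_width: 0.636
[ 0.5236 -0.2239  0.1424]
```

View pics/p5.png

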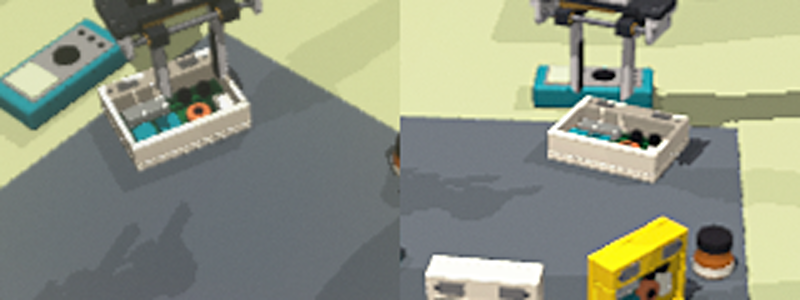

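```bash
python3 -m inch '{"offset":[[-2,0,0],[-3,0,0],[-3,0,-1],[0,0,-3.5],[0,0,-3.5],[0,0,-3.5],[0,0,-3.5]],"twist":[[0,0,0],[0,0,0],[0,0,0],[0,0,0],[0,0,0],[0,0,0],[0,0,0]],"gripper":[6,6,6,4,4,4,4]}'
python3 - <<'E'
from h import *
import cv2
plan([.617,.240,.22],down(267))
print(cast('side',[(279,255),(295,254),(298,290)],.108))
a=read_camera("scene"); b=read_camera("side")
cv2.imwrite("pics/p6.png",cv2.resize(np.hstack([a[130:250,150:310],b[130:250,230:390]]),None,fx=2.5,fy=2.5,interpolation=2)[:,:,::-1])
cv2.imwrite("pics/p6b.png",cv2.resize(np.hstack([a[210:310,280:410],b[210:310,220:350]]),None,fx=3,fy=3,interpolation=2)[:,:,::-1])
E
```

```text
time: 6.43
ee_pos: [0.5752, -0.0813, 0.2228]
orientation: [112.5, 90.0, 2.5]
contact_force: [0.5, -0.0, -0.4]
gripper_width: 0.436
pos [ 0.5752 -0.0813  0.2228] R
 [[ 0.0005  0.9398 -0.3416]
 [ 0.     -0.3416 -0.9398]
 [-1.      0.0005 -0.0002]]
offset cm [  0.2845  -7.0493 -31.6195] norm 32.39700112583326
twist [-0.2962 -0.0001 -0.0005] deg 16.97370349445414
[[0.5628 0.2511 0.108 ]
 [0.5231 0.2427 0.108 ]
 [0.502  0.3821 0.108 ]]
```

View pics/p6.png

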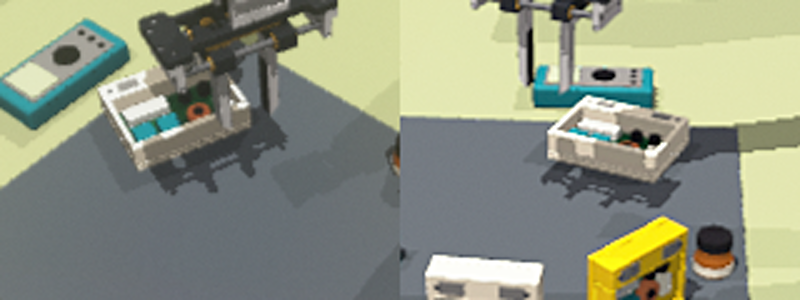

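View pics/p6b.png

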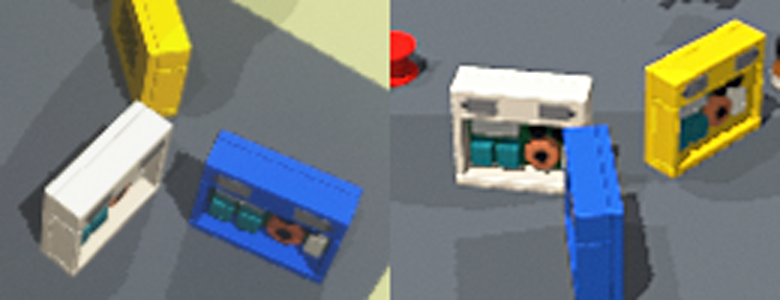

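```bash
python3 -m inch '{"offset":[[0,-0.7,-3.2],[0,-0.7,-3.2],[0,-0.7,-3.2],[0,-0.7,-3.2],[0,-0.7,-3.2],[0,-0.7,-3.2],[0,-0.7,-3.2],[0,-0.7,-3.2],[0,-0.7,-3.2],[0,-0.7,-2.8],[0,0,0],[0,0,0]],"twist":[[0,0,0],[0,0,0],[0,0,0],[0,0,0],[0,0,0],[0,0,0],[0,0,0],[0,0,0],[0,0,0],[-0.1,0,0],[-0.1,0,0],[-0.1,0,0]],"gripper":[3,3,3,3,3,3,3,3,3,3,3,3]}'
python3 - <<'E'
from h import *
plan([.620,.237,.115],down(267))
E
```

```text
time: 7.53
ee_pos: [0.6162, 0.2409, 0.222]
orientation: [-138.3, 89.9, 129.5]
contact_force: [0.1, -1.3, -0.8]
gripper_width: 0.316
pos [0.6162 0.2409 0.222 ] R
 [[-0.0007  0.9992 -0.0391]
 [ 0.0008 -0.0391 -0.9992]
 [-1.     -0.0007 -0.0008]]
offset cm [10.701   0.4041  0.3793] norm 10.715308076226808
twist [ 0.0133 -0.0008  0.0007] deg 0.7635590393497386
```

```bash
python3 -m inch '{"offset":[[2.5,0.4,0],[2.5,0,0],[2.5,0,0],[2,0,0],[0.7,0,0.5],[0,0,0.5],[0,0,0.5],[0,0,0]],"twist":[[0,0,0],[0,0,0],[0,0,0],[0,0,0],[0,0,0],[0,0,0],[0,0,0],[0,0,0]],"gripper":[3,3,3,3,3,3,3,3]}'
python3 - <<'E'
from h import *
import cv2
plan([.620,.1975,.12],down(267))
a=read_camera("scene"); b=read_camera("side")
cv2.imwrite("pics/p7.png",cv2.resize(np.hstack([a[190:310,260:410],b[170:290,200:350]]),None,fx=2.6,fy=2.6,interpolation=2)[:,:,::-1])
E
```

```text
time: 8.2
ee_pos: [0.6214, 0.221, 0.1219]
orientation: [75.6, 89.9, -17.3]
contact_force: [-0.1, -0.9, -0.4]
gripper_width: 0.318
pos [0.6214 0.221  0.1219] R
 [[ 0.0022  0.9987 -0.0502]
 [-0.0007 -0.0502 -0.9987]
 [-1.      0.0023  0.0006]]
offset cm [ 0.191  -0.0253  2.3571] norm 2.3649693911889482
twist [ 0.0021  0.0006 -0.0023] deg 0.1805237544830058
```

View pics/p7.png

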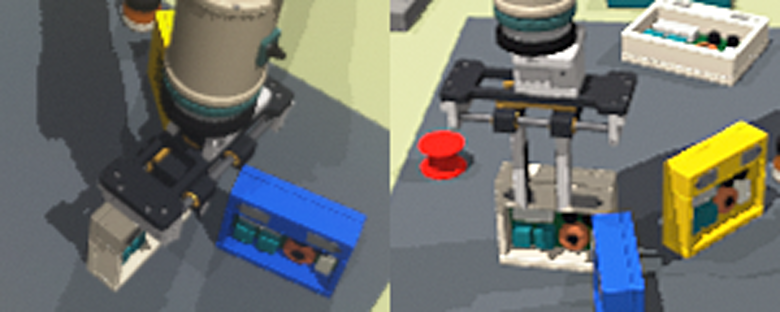

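```bash
python3 -m inch '{"offset":[[0,0,0.25],[0,0,0.25],[0,0,0.25],[0,0,0.25],[0,0,0.25],[0,0,0.25],[0,0,0.25],[0,0,0.25],[0,0,0.25],[0,0,0.25],[0,0,0.25],[0,0,0.25]],"twist":[[0,0,0],[0,0,0],[0,0,0],[0,0,0],[0,0,0],[0,0,0],[0,0,0],[0,0,0],[0,0,0],[0,0,0],[0,0,0],[0,0,0]],"gripper":[3,3,3,3,3,3,3,3,3,3,3,3]}'
python3 - <<'E'
from h import *
import cv2
print(cur()[0])
a=read_camera("scene"); b=read_camera("side")
cv2.imwrite("pics/p8.png",cv2.resize(np.hstack([a[190:310,260:410],b[170:290,200:350]]),None,fx=2.6,fy=2.6,interpolation=2)[:,:,::-1])
E
```

```text
time: 9.3
ee_pos: [0.6188, 0.1929, 0.1206]
orientation: [108.8, 90.0, 16.1]
contact_force: [0.6, 0.7, 0.8]
gripper_width: 0.32
[0.6188 0.1929 0.1206]
```

View pics/p8.png

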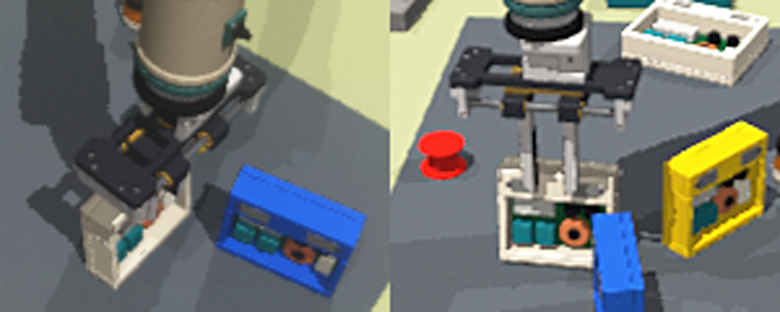

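```bash
python3 -m inch '{"offset":[[0,0,0.25],[0,0,0.25],[0,0,0.25],[-0.05,0,0.25],[-0.05,0,0.25],[-0.05,0,0.25],[-0.05,0,0.2],[-0.1,0,0.2],[-0.1,0,0.2],[-0.1,0,0.2],[-0.1,0,0.2],[0,0,0.2]],"twist":[[0,0,0],[0,0,0],[0,0,0],[0,0,0],[0,0,0],[0,0,0],[0,0,0],[0,0,0],[0,0,0],[0,0,0],[0,0,0],[0,0,0]],"gripper":[3,3,3,3,3,3,3,3,3,3,3,3]}'
python3 - <<'E'
from h import *
import cv2
print(cur()[0])
a=read_camera("scene"); b=read_camera("side")
cv2.imwrite("pics/p9.png",cv2.resize(np.hstack([a[190:310,260:410],b[170:290,200:350]]),None,fx=2.6,fy=2.6,interpolation=2)[:,:,::-1])
E
```

```text
time: 10.4
ee_pos: [0.6175, 0.166, 0.1268]
orientation: [113.2, 90.0, 20.5]
contact_force: [-0.2, -0.0, 0.6]
gripper_width: 0.317
[0.6175 0.166  0.1268]
```

View pics/p9.png

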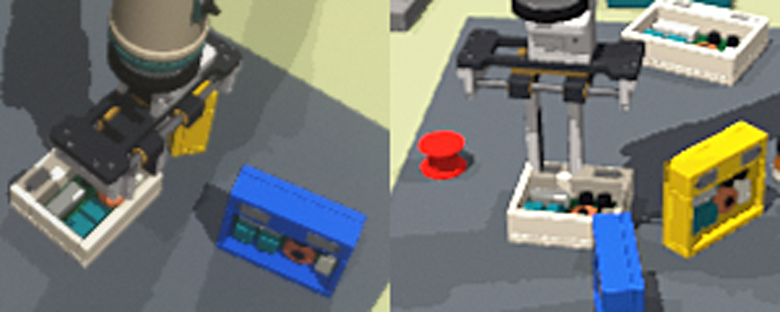

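Fallen. Raise clear and check.

```bash
python3 -m inch '{"offset":[[-2,0,0],[-3,0,0],[-3,0,0],[-2,0,-2],[0,0,-3],[0,0,-3],[0,0,-3],[0,0,-3],[0,0,-3],[0,0,0],[0,0,0]],"twist":[[0,0,0],[0,0,0],[0,0,0],[0,0,0],[0,0,0],[0,0,0],[0,0,0],[0,0,0],[0,0,0],[0,0,0],[0,0,0]],"gripper":[3,3,3,3,3,3,3,3,3,3,3]}'
python3 - <<'E'
from h import *
import cv2
a=read_camera("scene"); b=read_camera("side")
cv2.imwrite("pics/p10a.png",a[:,:,::-1])
cv2.imwrite("pics/p10.png",b[:,:,::-1])
E
```

```text
time: 11.42
ee_pos: [0.6243, 0.3386, 0.2259]
orientation: [-128.4, 89.9, 139.1]
contact_force: [-0.7, -1.1, -0.2]
gripper_width: 0.321
```

View pics/p10a.png

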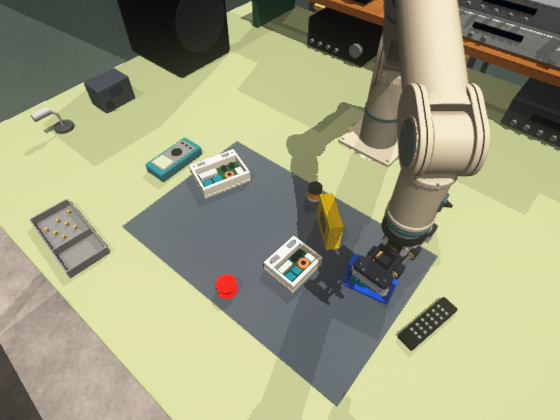

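View pics/p10.png

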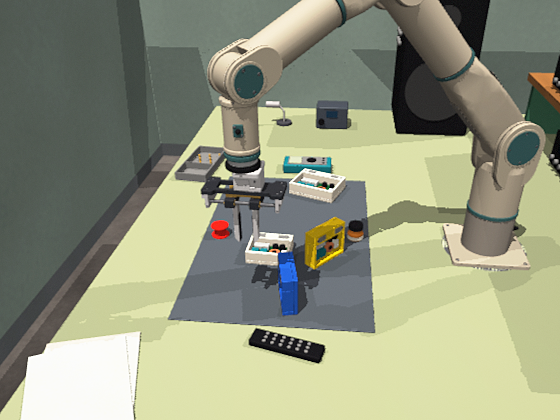

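```bash
python3 -c "
from bench import *
print(finish_job())"
```

```text
the job is handed in; nothing more can be done
None
```

I pushed both white modules over with the fingertips on their plastic bands. I did the large one first, then the small one, using slow pushes of about 30 mm/s or less. Then I lifted the arm clear and handed the job in at about 11.5 s.

The last scene and side pictures show both modules lying flat on the mat with their boards facing up. The blue and yellow look-alikes, the reel, jar, multimeter and remote all appear unmoved. The forces reported at the end of each move were about 1 N or less, the level the sensor also showed with nothing touching.

I didn't measure how far the modules may have slid while tipping. I kept the fingertips off the boards by working out the contact height and by looking at the pictures, not by any contact sensor. No check failed.

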